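# Pack the lunch box

### The job

Pack the red lunch box: stand the small round steel tin, the square glass pot and the oblong steel tin upright in the wells of their own shape, right down on the well floors, and lay the fork flat, right way up, lengthwise on the box's long cutlery shelf. Set the glass pot down gently, never let it drop. Leave the spoon and the larger round tin where they are.

Things in the scene. Friction and masses are not known exactly. Their poses are not given: they have to be found in the camera images.
- lunch_box: Red open lunch box, fixed, 246 (its y) x 140 (its x) mm, walls 3 mm, rim 28 mm above the bench. Origin: centre of underside, at bench height, z up. Cutlery shelf along y on its -x side: flat, top 20 mm above the bench, x -67 to -17 mm, y -120 to 120 mm, its edge (rim, 3 mm lip) 8 mm higher all round. On its +x side a row of three bays at x 26.5 mm, y -80, 0, 80 mm, holds the three grey wells.
- round_well: Well with a round hole of 62 mm diameter in its middle, for the small tin. Grey insert 78 x 78 x 22 mm, fixed in one of the three bays of the lunch box (which one changes); flat hole floor 6 mm above its underside, 16 mm below its top. Origin: centre of its underside, 3 mm above the bench; axes parallel to the box's.
- square_well: Well with a square hole of 60 x 60 mm in its middle, for the glass pot. Grey insert 78 x 78 x 22 mm, fixed in one of the three bays of the lunch box (which one changes); flat hole floor 6 mm above its underside, 16 mm below its top. Origin: centre of its underside, 3 mm above the bench; axes parallel to the box's.
- oblong_well: Well with an oblong hole in its middle, 50 mm (x) x 68 mm (y), for the oblong tin. Grey insert 78 x 78 x 22 mm, fixed in one of the three bays of the lunch box (which one changes); flat hole floor 6 mm above its underside, 16 mm below its top. Origin: centre of its underside, 3 mm above the bench; axes parallel to the box's.
- small_tin: Small round stainless tin with a closed top, 46 mm diameter, 40 mm high, about 0.1 kg, upright on the bench. Origin: centre of its underside, z up.
- large_tin: Look-alike, to be left alone: larger round stainless tin, 66 mm diameter, 40 mm high, upright on the bench. Origin: centre of its underside.
- glass_pot: Square glass food pot with a white lid that has a small grey flap vent, closed, 44 x 44 x 40 mm (lid is the top 9 mm and flush with the sides; the flap stands 1 mm higher), about 0.15 kg, upright on the bench. Origin: centre of its underside; x and y square to its sides, z up.
- oblong_tin: Oblong stainless tin with a closed top, 34 mm (its x) x 54 mm (its y) x 40 mm high, about 0.11 kg, upright on the bench. Origin: centre of its underside, z up.
- fork: Stainless fork, four tines, 180 mm long along its x (tines to +x), head 24 mm wide, about 0.05 kg, lying on the bench right way up. Origin: on the underside plane at mid-length, near where it balances; z up. It is arched: the handle's middle (x -30 to 30 mm) is a bar 14 mm wide (y), 5 to 12 mm above the underside plane: grip it there across y.
- spoon: Look-alike, to be left alone: stainless spoon, same handle as the fork but with an oval bowl 35 mm wide, 180 mm long along its x (bowl at +x), lying flat on the bench. Origin: on the underside plane, at mid-length.
Not all that is in view belongs to the job. What is shaped like the fork but green is not meant.

How it is judged:
At the end, for the whole second after the job is handed in: Each pot upright (0.12 rad), centre within 14 mm of its well's centre, under 4 mm off its floor, oblong tin aligned within 0.5 rad; fork flat, right way up, centre within 18 mm across, 38 mm along and 0.25 rad of the shelf; all at rest; spoon and large tin within 30 mm of their start (horizontal distance between small_tin and round_well below 0.014 m and z of small_tin in the frame of round_well between 0.002 and 0.01 m and angle between each of small_tin, glass_pot, oblong_tin's own z axis and vertical below 0.12 rad and linear speed of each of small_tin, glass_pot, oblong_tin, fork below 0.02 m/s and horizontal distance between glass_pot and square_well below 0.014 m and z of glass_pot in the frame of square_well between 0.002 and 0.01 m and horizontal distance between oblong_tin and oblong_well below 0.014 m and z of oblong_tin in the frame of oblong_well between 0.002 and 0.01 m and angle between the y axis of oblong_tin and the y axis of oblong_well, either way round below 0.5 rad and x of fork in the frame of lunch_box between -0.06 and -0.024 m and y of fork in the frame of lunch_box between -0.038 and 0.038 m and z of fork in the frame of lunch_box between 0.016 and 0.024 m and angle between fork's own z axis and vertical below 0.08 rad and angle between the x axis of fork and the y axis of lunch_box, either way round below 0.25 rad and distance of each of spoon, large_tin from where it was at the start of the episode below 0.03 m); the robot touches nothing.
It fails at once if the spoon or the large tin is moved by more than 30 mm (distance of any of spoon, large_tin from where it was at the start of the episode above 0.03 m).
It fails at once if the glass pot is dropped (moves at over 0.6 m/s, a fall of about 18 mm, with no finger on it) (linear speed of glass_pot above 0.6 m/s and contact force between glass_pot and the fingers below 0.01 N).
It also fails if it takes over 96 s, if anything falls off the work surface, if the arm or the gripper's body presses on something with over 40 N, if the wrist force passes 120 N, or if a joint passes its speed limit or range.

### The arm

A 6-joint arm with a two-finger parallel gripper is mounted at the origin on the work surface. World frame = base frame: x ahead of the robot, y to its left, z up, the work surface at z = 0. Lengths are in m, angles in rad, forces in N, time in s.
With the tool pointing down it reaches from about 0.25 to 0.725 m from the base axis. Payload 4 kg.
Tool frame: the origin (TCP) lies at the very end of the fingers, on their centre line; the grasp point (between the pads) lies 19 mm behind it; z points along the fingers, y is the line along which they close (so a half turn about z gives the same grasp; the last joint's range is limited). The gripper opens to 85 mm and grips with 20 to 120 N. Pads are 22 mm wide; open, the fingers measure 114 mm over their backs; the gripper's body (76 mm by 85 mm) begins 54 mm behind the grasp point. The pads swing forward as they close: fully open they stand 13 mm farther back than shut.
Start: joints at [1.324, 0.241, 0.005, 1.335, 0, 1.571], TCP at [0.122, 0.485, 0.231] pointing down, gripper open.
Joint ranges: [-2.72, 2.72], [-1.05, 1.87], [-1.09, 1.28], [-1.99, 2.15], [-1.42, 1.44], [-3.14, 3.14]. Speed limits (rad/s): [2.79, 2.79, 3.14, 3.14, 3.14, 3.14].

### API

Orientations are given as a unit quaternion [x, y, z, w].
In Python, from workcell import telemetry, vision, workorder gives the robot as it stands.
- The arm moves only by the shell command python3 -m inch 'ROWS'. ROWS is JSON, a list of rows, each a list of 3 entries, a list of its own where there are three numbers: the turn, a rotation vector about the tool's x, y, z scaled (see below), then the shift along the tool's x, y, z scaled (see below), then the closure, from -1 (fully open) to 1 (shut). A call has 1 to 10 rows; each row shifts and turns the commanded pose from where the row before left it, along the tool's axes as they then stand; what a row does not reach is not made up. The controller multiplies each number of a shift by 0.3 m and each number of a turn by 360 degrees. A row lasts 1/12 s, in which the tool goes at most 41.7 mm and 7.16 degrees, less where a joint would pass 70% of its speed; a pose out of reach is approached as far as the arm can. A call with a number of a shift or a turn outside -1 to 1 is refused whole. A call with a gripper value outside its range is refused whole. The fingers move at their own pace and stop on an object; the grip force is fixed at half the most. Time passes only in rows, so rows that do not move let the fingers close. It gives the time, the measured TCP pose, the force, the opening and the grip force at its end, in the units of the state.
- telemetry.get_obs(): the state, without advancing time (a new reading comes with each control period).
- vision.camera(name): name is "scene" or "top" or "wrist"; returns a dict with "img" (384x512x3 uint8, red, green, blue), "fov_y" (degrees; the focal length in pixels is half the picture's height over the tangent of half this angle, whatever the lens; pixels are square), "cx", "cy" (the principal point, pixels), "pose" (4x4, takes a point from camera to world coordinates). Camera axes: x right, y up, looking along -z (the intrinsics and any distortion apply to the point x, -y, -z); pixel columns grow to the right and rows downward; lengths in m; the calibration is good to about 2 mm. A picture is of the moment at which its call begins. There is no depth.
- workorder.job_done(): hands the job in; it is judged then, once.
The state is a dict: "clock": time; "joint_pos": joint angles; "joint_vel": joint speeds; "tau": joint torques, N m; "eef_pos": TCP position; "tool_rot": TCP orientation; "ft_force": force on the tool from outside, world axes, zero at the start; "ft_torque": the same for the moment, N m; "grip_width": finger opening in m; "grasp_force": force on a finger pad.
Only numpy, scipy, OpenCV 4.12 (cv2) and the standard library are available. Lean on these libraries where they do the work, as an engineer would, in place of code of your own. Each camera call takes 0.05 s, during which the arm holds its last target. There are 200 camera calls.

## Working session

There is one attempt and no reset: what is moved stays moved. The work goes in short steps, Python scripts to look and compute and a shell command to move; the robot and the scene stay as the last step left them, time stands still between calls to the robot, and variables do not carry over. Pictures are saved under pics/ and viewed, at most 14 in all, crops included, and the job is handed in when it is done.

```bash
ls; mkdir -p pics; python3 - <<'E'
from workcell import telemetry, vision
import cv2,numpy as np
for n in ("scene","top"):
    c=vision.camera(n); cv2.imwrite(f"pics/{n}0.png",cv2.cvtColor(cv2.resize(c["img"],None,fx=1.5,fy=1.5,interpolation=cv2.INTER_CUBIC),cv2.COLOR_RGB2BGR))
    print(n,{k:v for k,v in c.items() if k!='img'})
c=vision.camera("wrist");print({k:v for k,v in c.items() if k!='img'})
print(telemetry.get_obs())
E
```

```text
pics
scene {'fov_y': 44.14181689281763, 'cx': 247.46124310805328, 'cy': 195.13208844928033, 'pose': array([[ 0.75397336, -0.46437486,  0.46462906,  1.03049916],
       [ 0.65678905,  0.51961069, -0.54647313, -0.70469335],
       [ 0.01234216,  0.71718946,  0.69676894,  0.93823245],
       [ 0.        ,  0.        ,  0.        ,  1.        ]])}
top {'fov_y': 55.62813621610022, 'cx': 252.57931088253773, 'cy': 186.9735177183952, 'pose': array([[-0.0081627 ,  0.98155624, -0.19099925,  0.2574782 ],
       [-0.999829  , -0.00484182,  0.01784715,  0.00200176],
       [ 0.0165932 ,  0.19111227,  0.98142792,  0.88593596],
       [ 0.        ,  0.        ,  0.        ,  1.        ]])}
{'fov_y': 59.89492518080014, 'cx': 252.81231037192146, 'cy': 189.22664209856077, 'pose': array([[ 0.24404585, -0.9177628 , -0.31329391,  0.04284738],
       [ 0.96976154,  0.23027846,  0.0808355 ,  0.50417896],
       [-0.00204298, -0.32354795,  0.94620957,  0.3726776 ],
       [ 0.        ,  0.        ,  0.        ,  1.        ]])}
{'clock': 0.15, 'joint_pos': array([1.32397664e+00, 2.41242388e-01, 4.04244072e-03, 1.33519112e+00,
       1.11564428e-05, 1.57079969e+00]), 'joint_vel': array([-3.71334713e-05, -1.21709779e-03,  4.55177520e-03,  5.51661627e-04,
        5.36919589e-04,  2.54381952e-04]), 'tau': array([-6.91829191e-04, -3.72633719e+01,  2.52638787e+01,  1.23687048e-02,
       -1.46214920e-04,  3.20575566e-06]), 'eef_pos': array([0.12204218, 0.48439089, 0.23061957]), 'tool_rot': array([ 1.23098457e-01,  9.92394142e-01, -7.90621070e-04, -1.03688410e-04]), 'ft_force': array([-0.38011324,  0.745814  ,  0.76475242]), 'ft_torque': array([ 0.00620936, -0.04724302, -0.02786687]), 'grasp_force': 0.0, 'grip_width': 0.0855255147624024}
```

View pics/scene0.png

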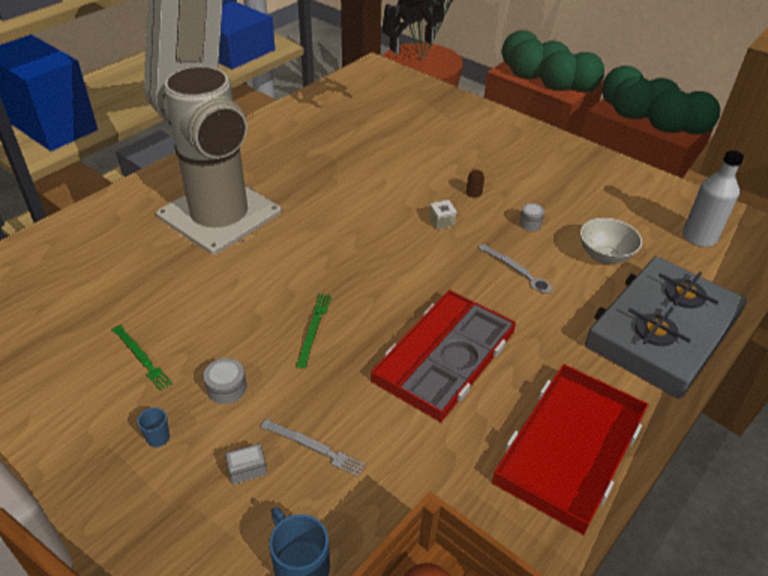

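View pics/top0.png

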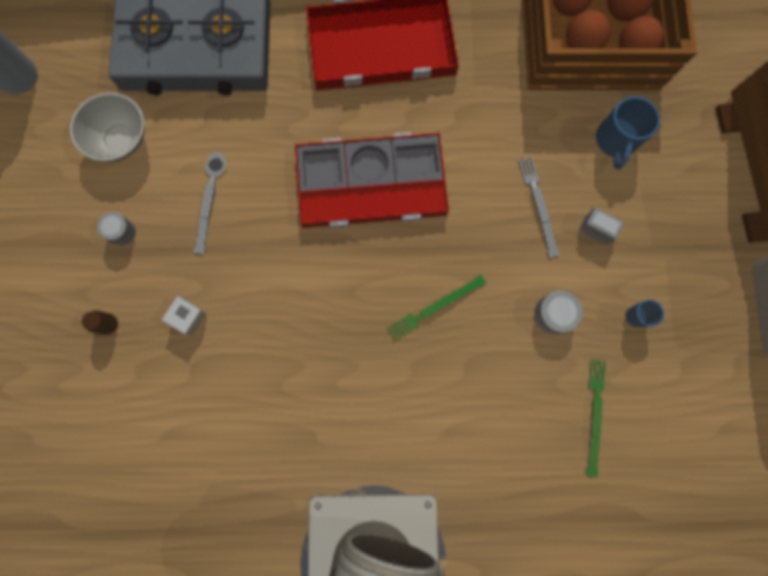

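The scene view shows the box at (445,355). The steel fork is at (310,448), the oblong tin at (245,462) and the large tin at (224,380). The pot is at (442,213), a small round thing at (531,216) and the spoon at (515,268). In the top view these are: box (371,180), fork (540,205), oblong (602,225), large round (560,312), small round (112,228), pot (183,315) and spoon (208,205). Next I'll check the projections and crop the box.

```bash
cat > h.py <<'E'
import numpy as np, cv2
from workcell import telemetry, vision
def K(c):
    f=192/np.tan(np.radians(c["fov_y"])/2); return f
def proj(c,P):
    R=c["pose"][:3,:3]; p=(np.asarray(P,float)-c["pose"][:3,3])@R; f=K(c)
    return np.stack([c["cx"]+f*p[...,0]/-p[...,2], c["cy"]-f*p[...,1]/-p[...,2]],-1)
def ray(c,uv):
    f=K(c); d=np.array([(uv[0]-c["cx"])/f,-(uv[1]-c["cy"])/f,-1.]); return c["pose"][:3,3],c["pose"][:3,:3]@d
def onz(c,uv,z):
    o,d=ray(c,uv); return o+d*(z-o[2])/d[2]
def tri(c1,u1,c2,u2):
    o1,d1=ray(c1,u1);o2,d2=ray(c2,u2); d1=d1/np.linalg.norm(d1);d2=d2/np.linalg.norm(d2)
    A=sum(np.eye(3)-np.outer(d,d) for d in(d1,d2)); b=sum((np.eye(3)-np.outer(d,d))@o for o,d in((o1,d1),(o2,d2)))
    X=np.linalg.solve(A,b); gap=abs((o1-o2)@np.cross(d1,d2))/np.linalg.norm(np.cross(d1,d2)); return X,gap
def crop(c,name,x0,y0,x1,y1,s):
    im=cv2.cvtColor(c["img"],cv2.COLOR_RGB2BGR)[y0:y1,x0:x1]; im=cv2.resize(im,None,fx=s,fy=s,interpolation=cv2.INTER_CUBIC)
    return im
E
python3 - <<'E'
from h import *
c=vision.camera("top"); s=vision.camera("scene"); w=vision.camera("wrist")
a=crop(c,"",45,90,320,235,2.9); b=crop(c,"",190,80,455,235,2.9)
cv2.imwrite("pics/t1.png",crop(c,"",45,80,325,240,2.85))
cv2.imwrite("pics/t2.png",crop(c,"",190,80,450,240,3))
cv2.imwrite("pics/w1.png",cv2.cvtColor(cv2.resize(w["img"],None,fx=1.5,fy=1.5),cv2.COLOR_RGB2BGR))
for z in(.0,):
  for n,t,q in(("fork tail",(555,256),(266,425)),("fork tips",(526,160),(358,465)),("box cornerNL",(301,226),(447,293)),("box FR",(440,135),(441,418)),("pot",(183,315),(444,206)),("small",(112,226),(533,210)),("obl",(602,220),(245,452)),("large",(560,311),(224,370)),("spoon tail",(200,252),(482,247))):
    t=np.array(t)/1.5;q=np.array(q)/1.5
    X,g=tri(c,t,s,q); print(n,X.round(4),round(g,4))
E
```

```text
fork tail [ 0.4735 -0.3084 -0.0036] 0.0073
fork tips [ 0.6389 -0.2687  0.0072] 0.0011
box cornerNL [0.52   0.1145 0.0133] 0.0003
box FR [ 0.6827 -0.1207  0.0128] 0.0015
pot [0.3717 0.2943 0.0381] 0.007
small [0.5156 0.4164 0.0328] 0.0018
obl [ 0.5178 -0.3771  0.0436] 0.0047
large [ 0.372  -0.2967  0.0412] 0.001
spoon tail [ 0.4819  0.2856 -0.0049] 0.0033
```

View pics/t1.png

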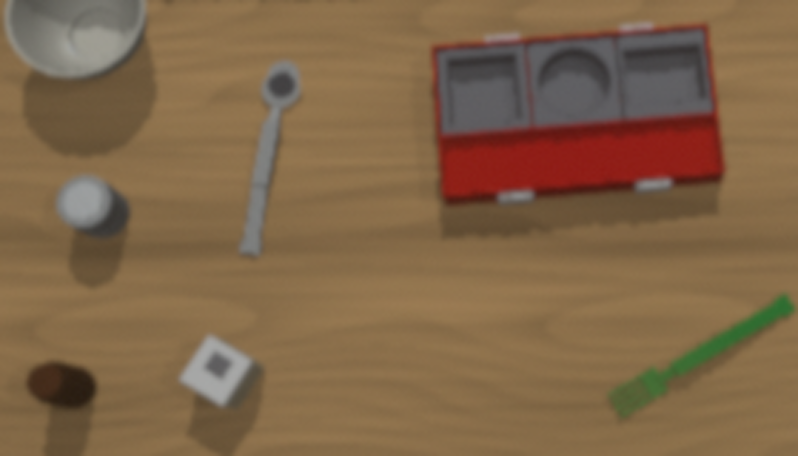

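View pics/t2.png

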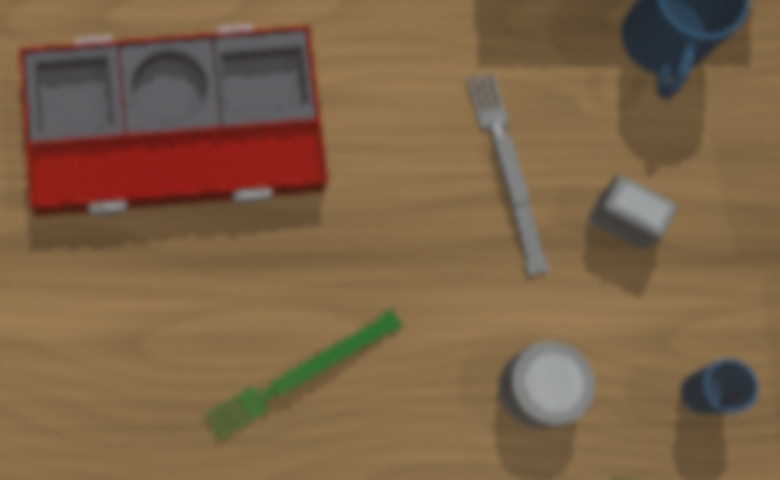

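View pics/w1.png

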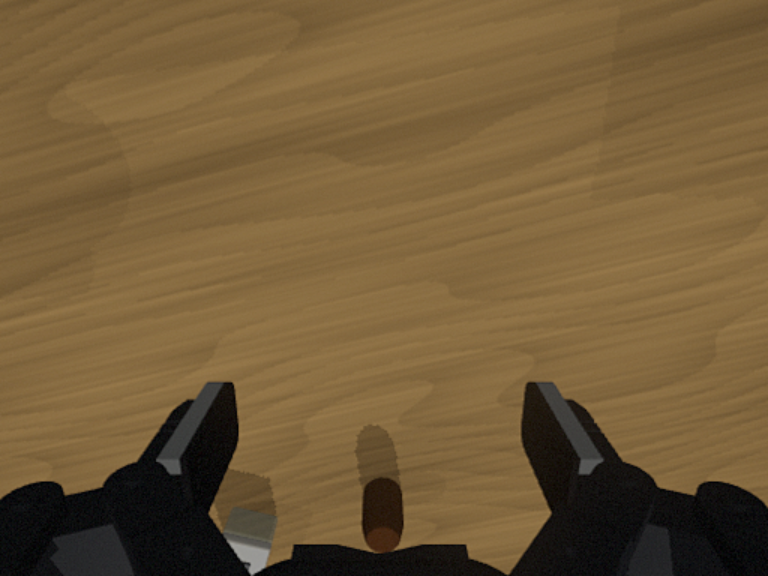

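In crop t1 the box's left bay (483,90) is a square hole, the middle bay (573,85) is round and the right bay (663,78) is oblong. The candidates:
- **Round tins:** the top-view thing at (112,228) is about 46 mm, so it's the small tin. The one at (560,312) is about 66 mm and is the decoy.
- **Forks:** the steel one at (540,205) has four tines. Those at (437,305) and (597,418) are green, and (208,205) is the spoon.

Next I'll check for lens distortion using known sizes.

```bash
python3 - <<'E'
from h import *
c=vision.camera("top"); s=vision.camera("scene"); w=vision.camera("wrist")
o=np.array([45,80]); q=[np.array(p)/2.85+o for p in((434,47),(707,26),(722,178),(445,200))]
P=[onz(c,p,.028) for p in q]; 
for i in range(4): print(P[i].round(4), np.linalg.norm(P[i]-P[(i+1)%4]).round(4))
print("ctr",np.mean(P,0), np.arctan2(*((P[0]-P[1]+P[3]-P[2])[:2]*[-1,1])))
q=[np.array(p)/1.5 for p in((567,367),(372,378),(450,293),(515,324),(441,418))]
for p in q[1:]: print("scene",onz(s,p,.028).round(4))
ob=telemetry.get_obs(); print("tcp in wrist",proj(w,ob["eef_pos"])*1.5)
from scipy.spatial.transform import Rotation as R
T=np.eye(4);T[:3,:3]=R.from_quat(ob["tool_rot"]).as_matrix();T[:3,3]=ob["eef_pos"]
print(T.round(3)); print((np.linalg.inv(T)@w["pose"]).round(4))
# straightness of box front edge: project straight line
for n,t in(("fork tail",(538,273)),("tips",(483,77)),("obl c1",(620,178)),("c2",(674,208)),("c3",(655,240)),("c4",(605,208))):
    print(n,onz(c,np.array(t)/3+[190,80],.04 if 'c' in n else .003).round(4))
for n,t in(("large L",(509,383)),("R",(595,383))): print(n,onz(c,np.array(t)/3+[190,80],.04).round(4))
for n,t in(("small L",(57,203)),("R",(114,203)),("U",(85,175)),("D",(85,231)),("pot1",(212,335)),("pot2",(255,369)),("pot3",(221,408)),("pot4",(179,376))): print(n,onz(c,np.array(t)/2.85+o,.04).round(4))
E
```

```text
[0.6572 0.1237 0.028 ] 0.2431
[ 0.6771 -0.1185  0.028 ] 0.1417
[ 0.5357 -0.1274  0.028 ] 0.2395
[0.5167 0.1114 0.028 ] 0.141
ctr [ 0.5966746  -0.00268512  0.028     ] 0.08081789210027843
scene [ 0.5561 -0.141   0.028 ]
scene [0.5323 0.1053 0.028 ]
scene [0.6649 0.1186 0.028 ]
scene [ 0.6888 -0.1296  0.028 ]
tcp in wrist [380.40544093 381.00609446]
[[-0.97   0.244 -0.     0.122]
 [ 0.244  0.97  -0.     0.485]
 [-0.    -0.    -1.     0.231]
 [ 0.     0.     0.     1.   ]]
[[ 3.000e-04  9.462e-01  3.235e-01  8.160e-02]
 [ 1.000e+00 -4.000e-04  2.000e-04 -4.000e-04]
 [ 3.000e-04  3.235e-01 -9.462e-01 -1.421e-01]
 [ 0.000e+00  0.000e+00  0.000e+00  1.000e+00]]
fork tail [ 0.4687 -0.3071  0.003 ]
tips [ 0.6431 -0.2714  0.003 ]
obl c1 [ 0.5391 -0.367   0.04  ]
c2 [ 0.5136 -0.409   0.04  ]
c3 [ 0.4868 -0.391   0.04  ]
c4 [ 0.5137 -0.3526  0.04  ]
large L [ 0.3712 -0.2651  0.04  ]
R [ 0.3708 -0.333   0.04  ]
small L [0.5115 0.4349 0.04  ]
R [0.5113 0.3874 0.04  ]
U [0.536  0.4136 0.04  ]
D [0.4871 0.4095 0.04  ]
pot1 [0.3984 0.2986 0.04  ]
pot2 [0.3701 0.262  0.04  ]
pot3 [0.3384 0.2877 0.04  ]
pot4 [0.3647 0.3233 0.04  ]
```

```bash
cat >> h.py <<'E'
from scipy.spatial.transform import Rotation as Ro
def plan(x=None,y=None,z=None,yaw=None):
    o=telemetry.get_obs(); M=Ro.from_quat(o["tool_rot"]).as_matrix(); p=o["eef_pos"]
    t=np.array([p[i] if v is None else v for i,v in enumerate((x,y,z))]); d=M.T@(t-p)
    ya=np.degrees(np.arctan2(M[1,1],M[0,1])); tilt=np.degrees(np.arccos(-M[2,2]))
    print("pos",p.round(4),"yaw_y %.1f tilt %.2f"%(ya,tilt),"t %.1f"%o["clock"],"w %.4f"%o["grip_width"],"F",o["ft_force"].round(1))
    print("shift total scaled",(d/.3).round(4),"min rows",np.ceil(np.linalg.norm(d)/.0417))
    if yaw is not None:
        k=(yaw-ya+90)%180-90; print("turn z total scaled %.4f"%(-k/360),"(%.1f deg ccw) min rows"%k,np.ceil(abs(k)/7.16), "j6",o["joint_pos"][5].round(2))
E
python3 -m inch '[[[0,0,0],[-0.106,-0.047,0.018],-1],[[0,0,0],[-0.106,-0.047,0.018],-1],[[0,0,0],[-0.106,-0.047,0.018],-1],[[0,0,0],[-0.106,-0.047,0.018],-1],[[0,0,0],[-0.106,-0.047,0.018],-1],[[0,0,0],[-0.106,-0.047,0.018],-1],[[0,0,0],[-0.106,-0.047,0.018],-1],[[0,0,0],[-0.106,-0.047,0.018],-1],[[0,0,0],[-0.106,-0.047,0.018],-1],[[0,0,0],[0,0,0],-1]]'
python3 -m inch '[[[0,0,0.016],[0,0,0],-1],[[0,0,0.016],[0,0,0],-1],[[0,0,0.016],[0,0,0],-1],[[0,0,0.016],[0,0,0],-1],[[0,0,0],[0,0,0],-1],[[0,0,0],[0,0,0],-1]]'
python3 - <<'E'
from h import *
w=vision.camera("wrist"); cv2.imwrite("pics/w2.png",cv2.cvtColor(cv2.resize(w["img"],None,fx=1.5,fy=1.5,interpolation=cv2.INTER_CUBIC),cv2.COLOR_RGB2BGR))
np.save("w2.npy",{k:w[k] for k in("fov_y","cx","cy","pose")},allow_pickle=True)
plan(.368,.293,None,53)
E
```

```text
clock: 1.28
eef_pos: [0.3723, 0.2882, 0.1818]
tool_rot: [0.127, 0.992, -0.001, 0.001]
ft_force: [-0.1, 1.0, 0.5]
grip_width: 0.0856
grasp_force: 0.0
clock: 1.78
eef_pos: [0.3685, 0.2921, 0.1828]
tool_rot: [0.317, 0.948, 0.0, -0.0]
ft_force: [0.5, -0.3, 0.3]
grip_width: 0.0854
grasp_force: 0.0
pos [0.3685 0.2921 0.1828] yaw_y 53.0 tilt 0.01 t 1.8 w 0.0854 F [-0.5 -0.6  0.5]
shift total scaled [0.0032 0.0015 0.    ] min rows 1.0
turn z total scaled -0.0001 (0.0 deg ccw) min rows 1.0 j6 1.32
```

View pics/w2.png

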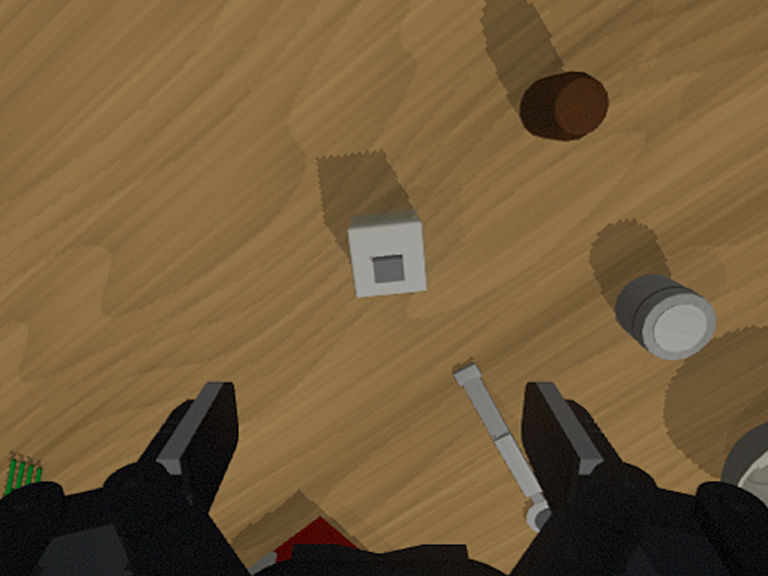

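The pot lid's corners are at (349,226), (420,220), (426,290) and (355,297). The small tin is to the right, with its top at (682,331). Next I'll measure these.

```bash
python3 - <<'E'
from h import *
w=np.load("w2.npy",allow_pickle=True).item()
P=np.array([onz(w,np.array(p)/1.5,.04) for p in((349,226),(420,220),(426,290),(355,297))])
print(P.round(4),P.mean(0)); 
for i in range(4):
    d=P[(i+1)%4]-P[i]; print(np.linalg.norm(d).round(4),np.degrees(np.arctan2(d[1],d[0])).round(1))
t=vision.camera("top"); o=np.array([45,80]); q=np.mean([(212,335),(255,369),(221,408),(179,376)],0)/2.85+o
print("tri",tri(w,np.mean([(349,226),(420,220),(426,290),(355,297)],0)/1.5,t,q))
print("small",onz(w,np.array((682,331))/1.5,.04), tri(w,np.array((682,331))/1.5,t,np.array((85,203))/2.85+o))
for z in(.0,.04,.06): print(z,onz(t,q,z)[:2],onz(w,np.mean([(349,226),(420,220),(426,290),(355,297)],0)/1.5,z)[:2])
plan(*P.mean(0)[:2],.13)
E
```

```text
[[0.3425 0.2902 0.04  ]
 [0.3644 0.3251 0.04  ]
 [0.4015 0.3031 0.04  ]
 [0.3792 0.266  0.04  ]] [0.37193697 0.29610698 0.04      ]
0.0412 57.9
0.0432 -30.7
0.0433 -121.0
0.044 146.6
tri (array([0.3706005 , 0.29523679, 0.03488444]), np.float64(0.004265699536948059))
small [0.51965325 0.41473771 0.04      ] (array([0.50989941, 0.40959512, 0.05002768]), np.float64(0.005651385099728249))
0.0 [0.37305242 0.30664731] [0.38107319 0.29010626]
0.04 [0.36783425 0.29289257] [0.37152341 0.2964194 ]
0.06 [0.36522516 0.28601519] [0.36674852 0.29957596]
pos [0.3685 0.292  0.1828] yaw_y 52.9 tilt 0.00 t 1.9 w 0.0856 F [-0.5  0.8  0. ]
shift total scaled [-0.001   0.0177  0.1759] min rows 2.0
```

```bash
python3 -m inch '[[[0,0,0],[0,0.018,0.08],-1],[[0,0,-0.017],[0,0,0.09],-1],[[0,0,0],[0,0,0.09],-1],[[0,0,0],[0,0,0.09],-1],[[0,0,0],[0,0,0.09],-1],[[0,0,0],[0,0,0.07],-1],[[0,0,0],[0,0,0.04],-1],[[0,0,0],[0,0,0],-1],[[0,0,0],[0,0,0],1],[[0,0,0],[0,0,0],1]]'
python3 -m inch '[[[0,0,0],[0,0,0],1],[[0,0,0],[0,0,0],1],[[0,0,0],[0,0,0],1],[[0,0,0],[0,0,0],1],[[0,0,0],[0,0,0],1],[[0,0,0],[0,0,0],1]]'
```

```text
clock: 2.72
eef_pos: [0.3726, 0.2968, 0.0186]
tool_rot: [0.267, 0.964, 0.001, 0.0]
ft_force: [-0.6, -0.3, 0.2]
grip_width: 0.064
grasp_force: 0.0
clock: 3.22
eef_pos: [0.3731, 0.2971, 0.0193]
tool_rot: [0.268, 0.964, 0.001, 0.001]
ft_force: [-0.9, -0.5, 6.5]
grip_width: 0.0424
grasp_force: 63.1
```

```bash
python3 -m inch '[[[0,0,0],[0,0,-0.04],1],[[0,0,0],[0,0,-0.08],1],[[0,0,-0.0165],[0,0,-0.1],1],[[0,0,-0.0165],[0,0,-0.1],1],[[0,0,-0.0165],[0,0,-0.1],1],[[0,0,-0.0165],[0,0,-0.1],1],[[0,0,-0.0165],[0,0,-0.08],1],[[0,0,-0.0165],[0,0,0],1],[[0,0,0],[0,0,0],1]]'
python3 -c "
from h import *
plan(.66,0,.2,94.7)"
```

```text
clock: 3.97
eef_pos: [0.3728, 0.2968, 0.1997]
tool_rot: [-0.041, 0.999, 0.001, 0.002]
ft_force: [0.8, -0.2, -2.8]
grip_width: 0.043
grasp_force: 62.3
pos [0.3728 0.2968 0.1997] yaw_y 94.7 tilt 0.25 t 4.0 w 0.0430 F [ 0.8 -0.2 -2.8]
shift total scaled [-8.7360e-01 -1.0643e+00 -5.0000e-04] min rows 10.0
turn z total scaled -0.0001 (0.0 deg ccw) min rows 1.0 j6 0.59
```

```bash
python3 -m inch '[[[0,0,0],[-0.08,-0.097,0],1],[[0,0,0],[-0.08,-0.097,0],1],[[0,0,0],[-0.08,-0.097,0],1],[[0,0,0],[-0.08,-0.097,0],1],[[0,0,0],[-0.08,-0.097,0],1],[[0,0,0],[-0.08,-0.097,0],1],[[0,0,0],[-0.08,-0.097,0],1],[[0,0,0],[-0.08,-0.097,0],1],[[0,0,0],[-0.08,-0.097,0],1],[[0,0,0],[-0.08,-0.097,0],1]]'
python3 -m inch '[[[0,0,0],[-0.07,-0.097,0],1],[[0,0,0],[0,0,0],1],[[0,0,0],[0,0,0],1]]'
cat > snap.py <<'E'
import sys
from h import *
n=sys.argv[1]; w=vision.camera("wrist"); im=cv2.cvtColor(w["img"],cv2.COLOR_RGB2BGR)
cv2.imwrite(f"pics/{n}.png",cv2.resize(im,None,fx=1.5,fy=1.5,interpolation=cv2.INTER_CUBIC)); w.pop("img"); np.save(n+".npy",w,allow_pickle=True); plan()
E
python3 snap.py w3
```

```text
clock: 4.8
eef_pos: [0.6344, 0.0236, 0.1959]
tool_rot: [-0.038, 0.999, 0.0, -0.002]
ft_force: [0.7, 0.5, -1.2]
grip_width: 0.0429
grasp_force: 62.2
clock: 5.05
eef_pos: [0.6573, -0.0041, 0.1946]
tool_rot: [-0.037, 0.999, 0.0, -0.002]
ft_force: [-0.9, 0.4, -1.9]
grip_width: 0.0429
grasp_force: 62.2
pos [ 0.6567 -0.0028  0.1953] yaw_y 94.4 tilt 0.26 t 5.1 w 0.0426 F [-0.9 -0.3 -2.2]
shift total scaled [0. 0. 0.] min rows 0.0
```

View pics/w3.png

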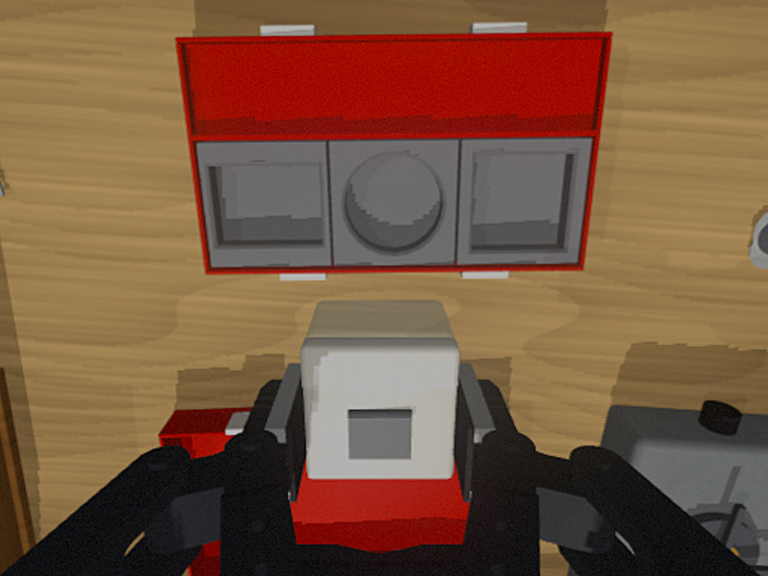

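The wrist view shows the box rim corners at (177,39), (611,33), (584,269) and (207,272). The square hole is at right (520,200), the round one at centre (393,203) and the oblong at left (268,203). The pot is held square between the fingers.

```bash
python3 - <<'E'
from h import *
w=np.load("w3.npy",allow_pickle=True).item()
Q=np.array([(177,39),(611,33),(584,269),(207,272)])/1.5
t=vision.camera("top"); o=np.array([45,80]); T=[np.array(p)/2.85+o for p in((722,178),(445,200),(434,47),(707,26))]
T=[T[0],T[1],T[2],T[3]]
for q,p in zip(Q,T): print("tri",tri(w,q,t,p)[0].round(4),tri(w,q,t,p)[1].round(4))
P=np.array([onz(w,q,.028) for q in Q]); print(P.round(4))
for i in range(4): print(np.linalg.norm(P[i]-P[(i+1)%4]).round(4))
# fit rigid box: corners order: near -y, near +y, far +y, far -y
B=np.array([(-.07,-.123),(-.07,.123),(.07,.123),(.07,-.123)])
A=P[:,:2]; a=A-A.mean(0); yaw=np.arctan2((B[:,0]*a[:,1]-B[:,1]*a[:,0]).sum(),(B*a).sum()); c=A.mean(0)
R=np.array([[np.cos(yaw),-np.sin(yaw)],[np.sin(yaw),np.cos(yaw)]])
print("box",c.round(4),np.degrees(yaw).round(2),"res",(A-c-B@R.T).round(4).tolist())
np.save("box.npy",[*c,yaw])
for n,b in(("square",(.0265,.08)),("round",(.0265,0)),("oblong",(.0265,-.08)),("shelf",(-.042,0))):
    g=c+R@b; print(n,g.round(4),"px",(proj(w,[*g,.025])*1.5).round(0))
g=c+R@(.0265,.08); plan(*g,.1,94.7)
E
```

```text
tri [ 0.542  -0.1314  0.0117] 0.0036
tri [0.5207 0.115  0.0205] 0.0061
tri [0.6571 0.1243 0.0328] 0.0045
tri [ 0.6868 -0.1214  0.0086] 0.0005
[[ 0.5444 -0.127   0.028 ]
 [ 0.5233  0.1148  0.028 ]
 [ 0.6604  0.1279  0.028 ]
 [ 0.6805 -0.115   0.028 ]]
0.2427
0.1377
0.2438
0.1366
box [6.022e-01 2.000e-04] 4.96 res [[0.0014, 0.0014], [0.0015, -0.0019], [-0.0009, -0.0008], [-0.002, 0.0013]]
square [0.6216 0.0822] px [523. 203.]
round [0.6286 0.0025] px [394. 205.]
oblong [ 0.6355 -0.0772] px [267. 206.]
shelf [ 0.5603 -0.0035] px [394.  87.]
pos [ 0.6565 -0.0018  0.196 ] yaw_y 94.5 tilt 0.21 t 5.2 w 0.0427 F [ 0.1 -0.4 -1.6]
shift total scaled [0.0927 0.2879 0.3205] min rows 4.0
turn z total scaled -0.0006 (0.2 deg ccw) min rows 1.0 j6 -0.08
```

```bash
python3 -m inch '[[[0,0,0],[0.023,0.072,0.06],1],[[0,0,0],[0.023,0.072,0.07],1],[[0,0,0],[0.023,0.072,0.07],1],[[0,0,0],[0.023,0.072,0.07],1],[[0,0,0],[0,0,0.05],1],[[0,0,0],[0,0,0],1],[[0,0,0],[0,0,0],1],[[0,0,0],[0,0,0],1]]'
python3 -c "
from h import *
plan(.6216,.0822,.034,94.9)"
```

```text
clock: 5.82
eef_pos: [0.6237, 0.0823, 0.1032]
tool_rot: [-0.04, 0.999, 0.0, 0.001]
ft_force: [0.5, -0.8, -0.7]
grip_width: 0.0424
grasp_force: 62.2
pos [0.6237 0.0823 0.1032] yaw_y 94.6 tilt 0.12 t 5.8 w 0.0424 F [ 0.5 -0.8 -0.7]
shift total scaled [7.500e-03 2.000e-04 2.307e-01] min rows 2.0
turn z total scaled -0.0008 (0.3 deg ccw) min rows 1.0 j6 0.05
```

```bash
python3 -m inch '[[[0,0,0],[0.008,0,0.06],1],[[0,0,0],[0,0,0.06],1],[[0,0,0],[0,0,0.05],1],[[0,0,0],[0,0,0.04],1],[[0,0,0],[0,0,0.02],1],[[0,0,0],[0,0,0],1],[[0,0,0],[0,0,0.005],1],[[0,0,0],[0,0,0.005],1],[[0,0,0],[0,0,0],1]]'; python3 snap.py w4
```

```text
clock: 6.57
eef_pos: [0.6218, 0.0816, 0.0308]
tool_rot: [-0.04, 0.999, 0.0, 0.001]
ft_force: [-0.4, 0.4, -2.8]
grip_width: 0.0425
grasp_force: 62.2
pos [0.6215 0.0817 0.0307] yaw_y 94.6 tilt 0.09 t 6.6 w 0.0426 F [-0.4 -0.4 -2. ]
shift total scaled [0. 0. 0.] min rows 0.0
```

View pics/w4.png

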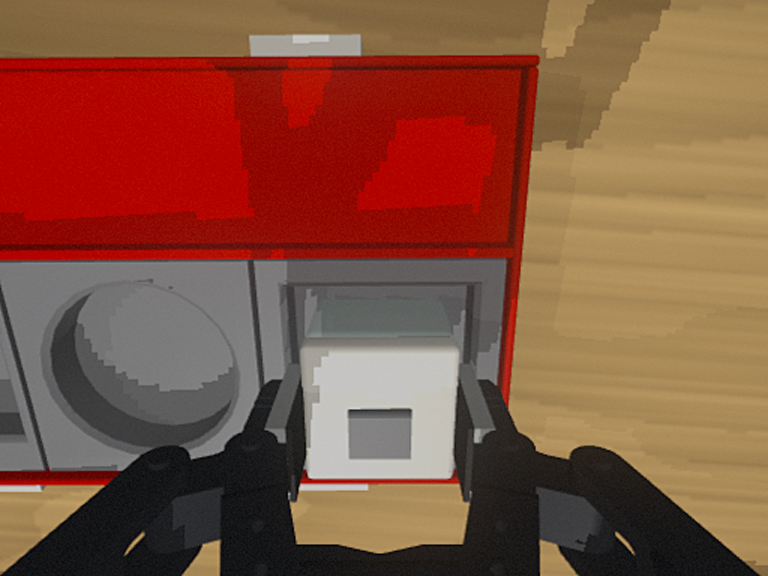

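The pot is centred in the square hole, so I'll lower the last 2–3 mm and release.

```bash
python3 -m inch '[[[0,0,0],[0,0,0.004],1],[[0,0,0],[0,0,0.004],1],[[0,0,0],[0,0,0.002],1],[[0,0,0],[0,0,0],1],[[0,0,0],[0,0,0],1]]'
```

```text
clock: 7.03
eef_pos: [0.6215, 0.0818, 0.0284]
tool_rot: [-0.04, 0.999, 0.0, 0.001]
ft_force: [-2.3, 0.2, 5.9]
grip_width: 0.043
grasp_force: 63.0
```

```bash
python3 -m inch '[[[0,0,0],[0,0,0],0.5],[[0,0,0],[0,0,0],0],[[0,0,0],[0,0,0],-0.5],[[0,0,0],[0,0,0],-0.5],[[0,0,0],[0,0,0],-0.5],[[0,0,0],[0,0,0],-0.5]]'
python3 -m inch '[[[0,0,0],[0,0,-0.06],-0.5],[[0,0,0],[0,0,-0.1],-0.5],[[0,0,0],[0,0,-0.12],-1],[[0,0,0],[0,0,-0.12],-1],[[0,0,0],[0,0,-0.1],-1],[[0,0,0],[0,0,0],-1]]'
python3 -c "
from h import *
plan(.515,.412,.18)"
```

```text
clock: 7.53
eef_pos: [0.6209, 0.0817, 0.0266]
tool_rot: [-0.04, 0.999, -0.0, -0.0]
ft_force: [-0.6, -0.4, 0.1]
grip_width: 0.0643
grasp_force: 0.0
clock: 8.03
eef_pos: [0.6249, 0.0822, 0.1848]
tool_rot: [-0.04, 0.999, 0.001, 0.007]
ft_force: [1.3, 0.4, 0.1]
grip_width: 0.0855
grasp_force: 0.0
pos [0.6249 0.0822 0.1848] yaw_y 94.6 tilt 0.78 t 8.0 w 0.0855 F [1.3 0.4 0.1]
shift total scaled [0.2776 1.125  0.0131] min rows 9.0
```

```bash
python3 -m inch '[[[0,0,0],[0.028,0.112,0],-1],[[0,0,0],[0.028,0.112,0],-1],[[0,0,0],[0.028,0.112,0],-1],[[0,0,0],[0.028,0.112,0],-1],[[0,0,0],[0.028,0.112,0],-1],[[0,0,0],[0.028,0.112,0],-1],[[0,0,0],[0.028,0.112,0],-1],[[0,0,0],[0.028,0.112,0],-1],[[0,0,0],[0.028,0.112,0],-1],[[0,0,0],[0.024,0.11,0],-1]]'
python3 -m inch '[[[0,0,0],[0,0,0],-1],[[0,0,0],[0,0,0],-1],[[0,0,0],[0,0,0],-1]]'
python3 snap.py w5
```

```text
clock: 8.87
eef_pos: [0.5105, 0.411, 0.1763]
tool_rot: [-0.04, 0.999, -0.0, -0.0]
ft_force: [1.2, -0.1, -0.3]
grip_width: 0.0856
grasp_force: 0.0
clock: 9.12
eef_pos: [0.5113, 0.4091, 0.1761]
tool_rot: [-0.04, 0.999, -0.001, -0.0]
ft_force: [0.5, 0.1, -0.3]
grip_width: 0.0859
grasp_force: 0.0
pos [0.5117 0.4085 0.1763] yaw_y 94.5 tilt 0.06 t 9.2 w 0.0855 F [-0.2 -0.2 -0.4]
shift total scaled [0. 0. 0.] min rows 0.0
```

View pics/w5.png

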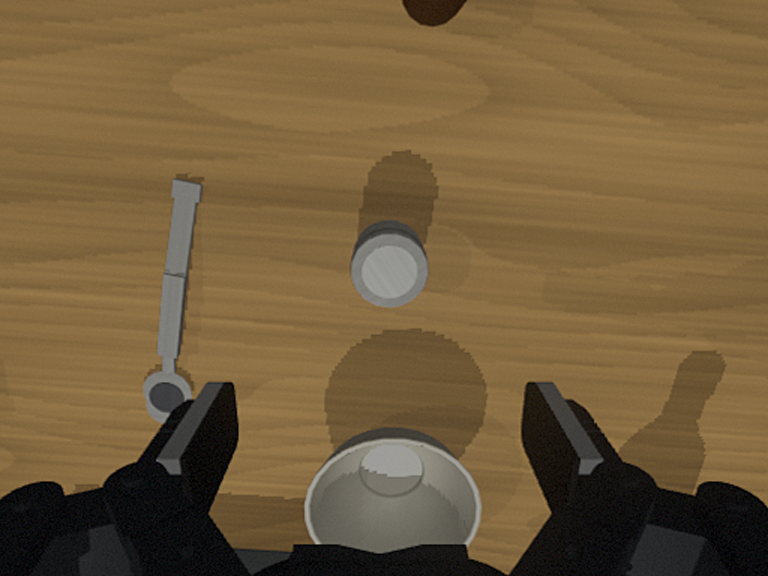

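The small tin's top circle is centred at (389.5,269), about 77 px across. The bowl is behind it at (393,500) and the spoon at left (170,290).

```bash
python3 - <<'E'
from h import *
w=np.load("w5.npy",allow_pickle=True).item(); w2=np.load("w2.npy",allow_pickle=True).item()
u=np.array((389.5,269))/1.5
print(onz(w,u,.04)[:2], tri(w,u,w2,np.array((682,331))/1.5))
print("diam",np.linalg.norm(onz(w,np.array((351,269))/1.5,.04)-onz(w,np.array((428,269))/1.5,.04)))
plan(*onz(w,u,.04)[:2],.018)
E
```

```text
[0.51500095 0.41437557] (array([0.51275314, 0.41325541, 0.04856454]), np.float64(0.001643337292463244))
diam 0.044834672085628885
pos [0.5117 0.4085 0.1763] yaw_y 94.5 tilt 0.06 t 9.2 w 0.0855 F [-0.2 -0.2 -0.4]
shift total scaled [-0.0126  0.0192  0.5276] min rows 4.0
```

```bash
python3 -m inch '[[[0,0,0],[-0.012,0.019,0.08],-1],[[0,0,0],[0,0,0.1],-1],[[0,0,0],[0,0,0.1],-1],[[0,0,0],[0,0,0.1],-1],[[0,0,0],[0,0,0.08],-1],[[0,0,0],[0,0,0.05],-1],[[0,0,0],[0,0,0.018],-1],[[0,0,0],[0,0,0],-1],[[0,0,0],[0,0,0],1],[[0,0,0],[0,0,0],1]]'
python3 -m inch '[[[0,0,0],[0,0,0],1],[[0,0,0],[0,0,0],1],[[0,0,0],[0,0,0],1],[[0,0,0],[0,0,0],1],[[0,0,0],[0,0,0],1]]'
```

```text
clock: 10.0
eef_pos: [0.5162, 0.4157, 0.0202]
tool_rot: [-0.039, 0.999, 0.001, 0.001]
ft_force: [0.0, 0.5, 0.3]
grip_width: 0.0639
grasp_force: 0.0
clock: 10.42
eef_pos: [0.516, 0.4164, 0.0206]
tool_rot: [-0.04, 0.999, 0.001, 0.002]
ft_force: [-0.1, 0.2, 6.5]
grip_width: 0.0441
grasp_force: 61.8
```

```bash
python3 -m inch '[[[0,0,0],[0,0,-0.06],1],[[0,0,0],[0,0,-0.1],1],[[0,0,0],[0,0,-0.1],1],[[0,0,0],[0,0,-0.1],1],[[0,0,0],[0,0,-0.06],1],[[0,0,0],[0,0,0],1]]'
python3 -c "
from h import *
plan(.6286,.0025,.14)"
```

```text
clock: 10.92
eef_pos: [0.517, 0.4174, 0.1504]
tool_rot: [-0.04, 0.999, 0.003, 0.004]
ft_force: [0.3, 0.6, -0.3]
grip_width: 0.0437
grasp_force: 61.4
pos [0.517  0.4174 0.1504] yaw_y 94.6 tilt 0.58 t 10.9 w 0.0437 F [ 0.3  0.6 -0.3]
shift total scaled [-0.2599 -1.4086  0.0288] min rows 11.0
```

```bash
python3 -m inch '[[[0,0,0],[-0.022,-0.118,0],1],[[0,0,0],[-0.022,-0.118,0],1],[[0,0,0],[-0.022,-0.118,0],1],[[0,0,0],[-0.022,-0.118,0],1],[[0,0,0],[-0.022,-0.118,0],1],[[0,0,0],[-0.022,-0.118,0],1],[[0,0,0],[-0.022,-0.118,0],1],[[0,0,0],[-0.022,-0.118,0],1],[[0,0,0],[-0.022,-0.118,0],1],[[0,0,0],[-0.022,-0.118,0],1]]'
python3 -m inch '[[[0,0,0],[-0.022,-0.118,0],1],[[0,0,0],[-0.018,-0.11,0],1],[[0,0,0],[0,0,0],1],[[0,0,0],[0,0,0],1],[[0,0,0],[0,0,0],1]]'
python3 -c "
from h import *
plan(.6286,.0025,.1)"
```

```text
clock: 11.75
eef_pos: [0.608, 0.066, 0.1427]
tool_rot: [-0.04, 0.999, -0.0, -0.001]
ft_force: [-0.5, 0.5, -0.5]
grip_width: 0.0441
grasp_force: 61.4
clock: 12.17
eef_pos: [0.6253, 0.0007, 0.143]
tool_rot: [-0.04, 0.999, 0.0, -0.001]
ft_force: [-0.3, 0.2, -0.9]
grip_width: 0.0436
grasp_force: 61.5
pos [0.6253 0.0007 0.143 ] yaw_y 94.6 tilt 0.14 t 12.2 w 0.0436 F [-0.3  0.2 -0.9]
shift total scaled [-0.0119  0.0049  0.1433] min rows 2.0
```

```bash
python3 -m inch '[[[0,0,0],[-0.011,0.005,0.08],1],[[0,0,0],[0,0,0.09],1],[[0,0,0],[0,0,0.08],1],[[0,0,0],[0,0,0.06],1],[[0,0,0],[0,0,0.04],1],[[0,0,0],[0,0,0.015],1],[[0,0,0],[0,0,0],1],[[0,0,0],[0,0,0],1]]'
python3 -c "
from h import *
plan(.6286,.0025,.0295)"
```

```text
clock: 12.83
eef_pos: [0.6294, 0.0035, 0.0351]
tool_rot: [-0.041, 0.999, 0.0, 0.0]
ft_force: [0.3, -0.7, -0.6]
grip_width: 0.0436
grasp_force: 61.5
pos [0.6294 0.0035 0.0351] yaw_y 94.7 tilt 0.01 t 12.8 w 0.0436 F [ 0.3 -0.7 -0.6]
shift total scaled [ 0.0029 -0.0031  0.0187] min rows 1.0
```

```bash
python3 -m inch '[[[0,0,0],[0,0,0.008],1],[[0,0,0],[0,0,0.008],1],[[0,0,0],[0,0,0.004],1],[[0,0,0],[0,0,0.001],1],[[0,0,0],[0,0,0],1],[[0,0,0],[0,0,0],1]]'
```

```text
clock: 13.33
eef_pos: [0.6299, 0.0024, 0.0296]
tool_rot: [-0.04, 0.999, 0.0, 0.001]
ft_force: [-1.9, 0.5, 5.3]
grip_width: 0.0433
grasp_force: 62.1
```

```bash
python3 -m inch '[[[0,0,0],[0,0,0],0],[[0,0,0],[0,0,0],-0.5],[[0,0,0],[0,0,0],-0.5],[[0,0,0],[0,0,0],-0.5],[[0,0,0],[0,0,0],-0.5],[[0,0,0],[0,0,-0.05],-0.5],[[0,0,0],[0,0,-0.1],-0.5],[[0,0,0],[0,0,-0.12],-0.5],[[0,0,0],[0,0,-0.12],-0.5],[[0,0,0],[0,0,-0.1],-0.5]]'
python3 -c "
from h import *
plan(.513,-.38,.18)"
```

```text
clock: 14.17
eef_pos: [0.6296, 0.0022, 0.1778]
tool_rot: [-0.04, 0.999, -0.0, 0.001]
ft_force: [1.1, -0.3, 0.9]
grip_width: 0.0641
grasp_force: 0.0
pos [0.6296 0.0022 0.1778] yaw_y 94.6 tilt 0.08 t 14.2 w 0.0641 F [ 1.1 -0.3  0.9]
shift total scaled [ 0.4891 -1.239  -0.0077] min rows 10.0
```

```bash
python3 -m inch '[[[0,0,0],[0.046,-0.118,0],-0.5],[[0,0,0],[0.046,-0.118,0],-0.5],[[0,0,0],[0.046,-0.118,0],-0.5],[[0,0,0],[0.046,-0.118,0],-0.5],[[0,0,0],[0.046,-0.118,0],-0.5],[[0,0,0],[0.046,-0.118,0],-0.5],[[0,0,0],[0.046,-0.118,0],-0.5],[[0,0,0],[0.046,-0.118,0],-0.5],[[0,0,0],[0.046,-0.118,0],-0.5],[[0,0,0],[0.046,-0.118,0],-0.5]]'
python3 -m inch '[[[0,0,0],[0.029,-0.059,0],-0.5],[[0,0,-0.018],[0,0,0],-0.5],[[0,0,-0.018],[0,0,0],-0.5],[[0,0,-0.018],[0,0,0],-0.5],[[0,0,-0.018],[0,0,0],-0.5],[[0,0,-0.018],[0,0,0],-0.5],[[0,0,-0.018],[0,0,0],-0.5],[[0,0,-0.018],[0,0,0],-0.5],[[0,0,-0.017],[0,0,0],-0.5],[[0,0,0],[0,0,0],-0.5]]'
python3 -m inch '[[[0,0,0],[0,0,0],-0.4]]'
python3 snap.py w6
```

```text
clock: 15.0
eef_pos: [0.5191, -0.3633, 0.1753]
tool_rot: [-0.04, 0.999, 0.0, -0.0]
ft_force: [0.9, -0.6, 0.6]
grip_width: 0.0642
grasp_force: 0.0
clock: 15.83
eef_pos: [0.5126, -0.38, 0.1751]
tool_rot: [-0.471, 0.882, 0.0, -0.0]
ft_force: [-0.5, -0.8, -0.1]
grip_width: 0.0641
grasp_force: 0.0
clock: 15.92
eef_pos: [0.5127, -0.3799, 0.1752]
tool_rot: [-0.469, 0.883, 0.0, -0.0]
ft_force: [0.4, 0.3, -0.2]
grip_width: 0.0595
grasp_force: 0.0
pos [ 0.5127 -0.3799  0.1752] yaw_y 145.9 tilt 0.02 t 16.0 w 0.0598 F [-0.1 -0.  -0.7]
shift total scaled [0. 0. 0.] min rows 0.0
```

View pics/w6.png

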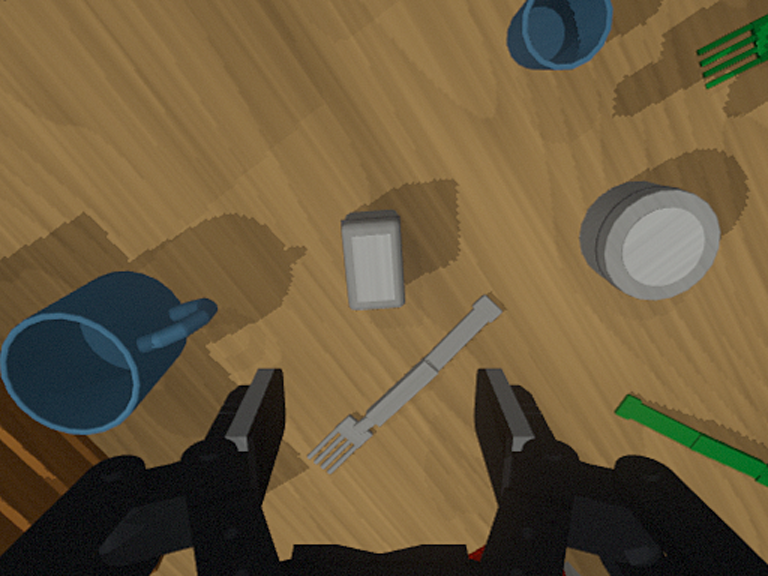

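The oblong tin's top corners are (342,221), (402,220), (405,306) and (349,310). The fork's tail is at (487,302) and its tines at (330,455). The large tin at (660,245) is well clear.

```bash
python3 - <<'E'
from h import *
w=np.load("w6.npy",allow_pickle=True).item()
q=np.array([(342,221),(402,220),(405,306),(349,310)])/1.5
P=np.array([onz(w,u,.04) for u in q]); c=P.mean(0)
for i in range(4):
    d=P[(i+1)%4]-P[i]; print(np.linalg.norm(d).round(4),np.degrees(np.arctan2(d[1],d[0])).round(1))
t=vision.camera("top"); k=np.mean([(620,178),(674,208),(655,240),(605,208)],0)/3+[190,80]
print(c, tri(w,q.mean(0),t,k))
M=Ro.from_quat(telemetry.get_obs()["tool_rot"]).as_matrix()
for u,z in(((477,297),.003),((500,312),.003),((365,427),.006),((320,462),.003),((212,308),.06),((430,367),.012)): 
    X=onz(w,np.array(u)/1.5,z); print(u,X.round(4),"tool rel tin",(M.T@(X-c))[:2].round(4))
plan(*c[:2],.018)
E
```

```text
0.0337 146.9
0.0519 58.7
0.0335 -29.7
0.0539 -121.0
[ 0.51656118 -0.38201075  0.04      ] (array([ 0.51577371, -0.38185525,  0.03552207]), np.float64(0.0023200615928271164))
(477, 297) [ 0.4786 -0.3164  0.003 ] tool rel tin [-0.0331  0.0682]
(500, 312) [ 0.4712 -0.2983  0.003 ] tool rel tin [-0.044   0.0845]
(365, 427) [ 0.5975 -0.2761  0.006 ] tool rel tin [-0.1331 -0.0078]
(320, 462) [ 0.6446 -0.268   0.003 ] tool rel tin [-0.1662 -0.0422]
(212, 308) [ 0.6013 -0.417   0.06  ] tool rel tin [-0.0185 -0.0898]
(430, 367) [ 0.5309 -0.2941  0.012 ] tool rel tin [-0.0808  0.0374]
pos [ 0.5127 -0.3799  0.1753] yaw_y 145.9 tilt 0.02 t 16.0 w 0.0596 F [-0.3 -0.2  0.5]
shift total scaled [-0.0015 -0.0146  0.5244] min rows 4.0
```

```bash
python3 -m inch '[[[0,0,0],[-0.002,-0.014,0.08],-0.4],[[0,0,-0.008],[0,0,0.1],-0.4],[[0,0,0],[0,0,0.1],-0.4],[[0,0,0],[0,0,0.1],-0.4],[[0,0,0],[0,0,0.08],-0.4],[[0,0,0],[0,0,0.045],-0.4],[[0,0,0],[0,0,0.018],-0.4],[[0,0,0],[0,0,0],-0.4],[[0,0,0],[0,0,0],1],[[0,0,0],[0,0,0],1]]'
python3 -m inch '[[[0,0,0],[0,0,0],1],[[0,0,0],[0,0,0],1],[[0,0,0],[0,0,0],1],[[0,0,0],[0,0,0],1],[[0,0,0],[0,0,0],1]]'
```

```text
clock: 16.85
eef_pos: [0.5177, -0.3826, 0.0203]
tool_rot: [-0.492, 0.871, -0.001, 0.001]
ft_force: [-0.1, -0.4, -0.8]
grip_width: 0.0367
grasp_force: 0.0
clock: 17.27
eef_pos: [0.5179, -0.3827, 0.0207]
tool_rot: [-0.492, 0.871, -0.002, 0.001]
ft_force: [0.3, 0.6, 6.9]
grip_width: 0.0326
grasp_force: 62.2
```

```bash
python3 -m inch '[[[0,0,0],[0,0,-0.06],1],[[0,0,0],[0,0,-0.1],1],[[0,0,-0.0167],[0,0,-0.1],1],[[0,0,-0.0167],[0,0,-0.1],1],[[0,0,-0.0167],[0,0,-0.06],1],[[0,0,-0.0167],[0,0,0],1],[[0,0,-0.0167],[0,0,0],1],[[0,0,-0.0167],[0,0,0],1],[[0,0,0],[0,0,0],1]]'
python3 -c "
from h import *
plan(.6355,-.0772,.14,185)"
```

```text
clock: 18.02
eef_pos: [0.5164, -0.3816, 0.1446]
tool_rot: [0.738, -0.675, -0.0, 0.0]
ft_force: [-0.4, 0.3, -1.2]
grip_width: 0.0329
grasp_force: 61.3
pos [ 0.5164 -0.3816  0.1446] yaw_y -174.9 tilt 0.02 t 18.0 w 0.0329 F [-0.4  0.3 -1.2]
shift total scaled [-0.9754 -0.4858  0.0154] min rows 8.0
turn z total scaled 0.0003 (-0.1 deg ccw) min rows 1.0 j6 -2.3
```

```bash
python3 -m inch '[[[0,0,0],[-0.108,-0.054,0],1],[[0,0,0],[-0.108,-0.054,0],1],[[0,0,0],[-0.108,-0.054,0],1],[[0,0,0],[-0.108,-0.054,0],1],[[0,0,0],[-0.108,-0.054,0],1],[[0,0,0],[-0.108,-0.054,0],1],[[0,0,0],[-0.108,-0.054,0],1],[[0,0,0],[-0.108,-0.054,0],1],[[0,0,0],[-0.11,-0.054,0],1],[[0,0,0],[0,0,0],1]]'
python3 -m inch '[[[0,0,0],[0,0,0],1],[[0,0,0],[0,0,0],1]]'
python3 -c "
from h import *
plan(.6355,-.0772,.035,185)"
```

```text
clock: 18.85
eef_pos: [0.6382, -0.0708, 0.1442]
tool_rot: [0.739, -0.674, -0.001, -0.002]
ft_force: [0.2, 0.3, -1.0]
grip_width: 0.0326
grasp_force: 61.3
clock: 19.02
eef_pos: [0.6359, -0.0779, 0.1442]
tool_rot: [0.737, -0.676, -0.0, 0.001]
ft_force: [0.1, -0.1, -0.9]
grip_width: 0.0329
grasp_force: 61.3
pos [ 0.6359 -0.0779  0.1442] yaw_y -175.0 tilt 0.07 t 19.0 w 0.0329 F [ 0.1 -0.1 -0.9]
shift total scaled [-0.0024  0.0009  0.3639] min rows 3.0
turn z total scaled -0.0001 (0.0 deg ccw) min rows 1.0 j6 -1.78
```

```bash
python3 -m inch '[[[0,0,0],[-0.002,0,0.08],1],[[0,0,0],[0,0,0.09],1],[[0,0,0],[0,0,0.08],1],[[0,0,0],[0,0,0.06],1],[[0,0,0],[0,0,0.04],1],[[0,0,0],[0,0,0.015],1],[[0,0,0],[0,0,0],1],[[0,0,0],[0,0,0],1]]'
python3 -c "
from h import *
plan(.6355,-.0772,.0297,185)"
```

```text
clock: 19.68
eef_pos: [0.6368, -0.0782, 0.036]
tool_rot: [0.737, -0.676, 0.001, -0.0]
ft_force: [0.6, -0.6, -0.3]
grip_width: 0.0327
grasp_force: 61.4
pos [ 0.6368 -0.0782  0.036 ] yaw_y -175.1 tilt 0.08 t 19.7 w 0.0327 F [ 0.6 -0.6 -0.3]
shift total scaled [-0.0036  0.0041  0.021 ] min rows 1.0
turn z total scaled -0.0002 (0.1 deg ccw) min rows 1.0 j6 -1.78
```

```bash
python3 -m inch '[[[0,0,0],[-0.003,0,0.008],1],[[0,0,0],[0,0,0.008],1],[[0,0,0],[0,0,0.005],1],[[0,0,0],[0,0,0.002],1],[[0,0,0],[0,0,0],1],[[0,0,0],[0,0,0],1]]'
```

```text
clock: 20.18
eef_pos: [0.637, -0.0764, 0.0297]
tool_rot: [0.737, -0.675, 0.001, -0.001]
ft_force: [-1.7, -0.4, 6.0]
grip_width: 0.0331
grasp_force: 62.1
```

```bash
python3 -m inch '[[[0,0,0],[0,0,0],0.2],[[0,0,0],[0,0,0],-0.3],[[0,0,0],[0,0,0],-0.3],[[0,0,0],[0,0,0],-0.3],[[0,0,0],[0,0,0],-0.3],[[0,0,0],[0,0,-0.05],-0.3],[[0,0,0],[0,0,-0.1],-0.3],[[0,0,0],[0,0,-0.12],-0.3],[[0,0,0],[0,0,-0.12],-0.3],[[0,0,0],[0,0,-0.1],-0.3]]'
python3 -c "
from h import *
plan(.58,-.288,.16,102.5)"
```

```text
clock: 21.02
eef_pos: [0.6364, -0.0765, 0.1776]
tool_rot: [0.737, -0.676, 0.001, -0.0]
ft_force: [0.4, -0.1, 0.7]
grip_width: 0.0551
grasp_force: 0.0
pos [ 0.6364 -0.0765  0.1776] yaw_y -175.0 tilt 0.08 t 21.0 w 0.0551 F [ 0.4 -0.1  0.7]
shift total scaled [0.6857 0.249  0.0586] min rows 6.0
turn z total scaled 0.2292 (-82.5 deg ccw) min rows 12.0 j6 -1.78
```

```bash
python3 -m inch '[[[0,0,0],[0.116,0.025,0.01],-0.3],[[0,0,0],[0.116,0.025,0.01],-0.3],[[0,0,0],[0.116,0.025,0.01],-0.3],[[0,0,0],[0.116,0.025,0.01],-0.3],[[0,0,0],[0.116,0.025,0.01],-0.3],[[0,0,0],[0.116,0.025,0.01],-0.3],[[0,0,0.019],[0,0,0],-0.3],[[0,0,0.019],[0,0,0],-0.3],[[0,0,0.019],[0,0,0],-0.3],[[0,0,0.019],[0,0,0],-0.3]]'
python3 -m inch '[[[0,0,0.019],[0,0,0],-0.3],[[0,0,0.019],[0,0,0],-0.3],[[0,0,0.019],[0,0,0],-0.3],[[0,0,0.019],[0,0,0],-0.3],[[0,0,0.019],[0,0,0],-0.3],[[0,0,0.019],[0,0,0],-0.3],[[0,0,0.019],[0,0,0],-0.3],[[0,0,0.019],[0,0,0],-0.3],[[0,0,0],[0,0,0],-0.3]]'
python3 snap.py w7
```

```text
clock: 21.85
eef_pos: [0.6092, -0.289, 0.1567]
tool_rot: [-0.554, 0.833, 0.0, -0.0]
ft_force: [0.3, -0.1, -0.3]
grip_width: 0.0555
grasp_force: 0.0
clock: 22.6
eef_pos: [0.6094, -0.2884, 0.1568]
tool_rot: [-0.112, 0.994, 0.0, -0.0]
ft_force: [-1.0, -0.5, -0.1]
grip_width: 0.0557
grasp_force: 0.0
pos [ 0.6095 -0.2884  0.1569] yaw_y 103.1 tilt 0.03 t 22.6 w 0.0554 F [-0.5  0.2  0.4]
shift total scaled [0. 0. 0.] min rows 0.0
```

View pics/w7.png

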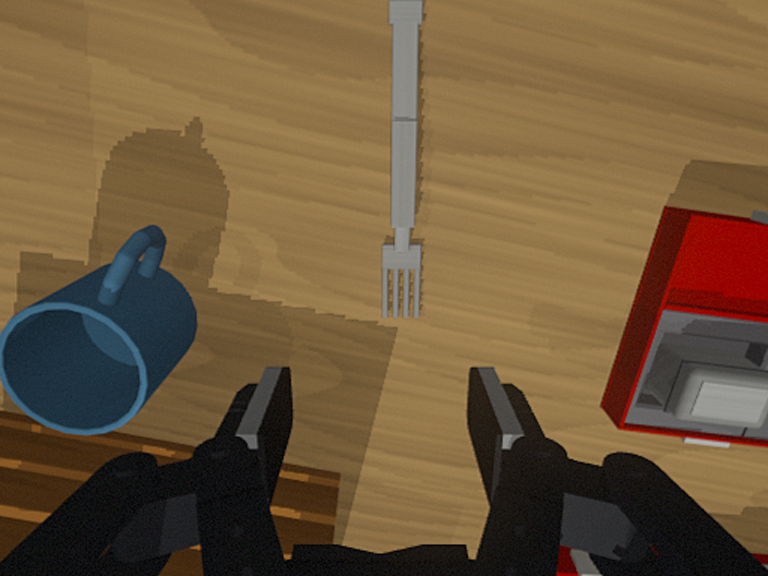

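The fork's axis runs from the tail at (406,0), over the crest at (404,119), to the tines at (401,318). The seated oblong tin is visible at right (725,395).

```bash
python3 - <<'E'
from h import *
w=np.load("w7.npy",allow_pickle=True).item(); w6=np.load("w6.npy",allow_pickle=True).item()
a=onz(w,np.array((406,0))/1.5,.004);b=onz(w,np.array((401.5,318))/1.5,.004);m=onz(w,np.array((404,119))/1.5,.012)
print(a,b,np.linalg.norm(b-a),(a+b)/2,"crest",m,np.degrees(np.arctan2(*(b-a)[1::-1])))
print("crest tri",tri(w,np.array((404,119))/1.5,w6,np.array((430,367))/1.5))
print("neck", onz(w,np.array((403,228))/1.5,.01))
plan(*((a+b)/2)[:2],.03)
E
```

```text
[ 0.47214972 -0.30639882  0.004     ] [ 0.64734254 -0.26623097  0.004     ] 0.1797386419552118 [ 0.55974613 -0.28631489  0.004     ] crest [ 0.52974769 -0.29375809  0.012     ] 12.913467618525473
crest tri (array([ 0.53027433, -0.29401154,  0.01231759]), np.float64(0.0011556006322489029))
neck [ 0.58906783 -0.27974664  0.01      ]
pos [ 0.6095 -0.2884  0.1569] yaw_y 103.1 tilt 0.03 t 22.6 w 0.0554 F [-0.5  0.2  0.4]
shift total scaled [0.1597 0.0441 0.4231] min rows 4.0
```

```bash
python3 -m inch '[[[0,0,0],[0.055,0.015,0.03],-0.3],[[0,0,0],[0.055,0.015,0.06],-0.3],[[0,0,0],[0.05,0.014,0.08],-0.3],[[0,0,0],[0,0,0.1],-0.3],[[0,0,0],[0,0,0.09],-0.3],[[0,0,0],[0,0,0.05],-0.3],[[0,0,0],[0,0,0],-0.3],[[0,0,0],[0,0,0],-0.3],[[0,0,0],[0,0,0],-0.3]]'
python3 -c "
from h import *
plan(.5597,-.2863,.003,102.9)"
```

```text
clock: 23.4
eef_pos: [0.5609, -0.2868, 0.0355]
tool_rot: [-0.113, 0.994, -0.001, 0.001]
ft_force: [0.3, 0.7, 0.1]
grip_width: 0.0557
grasp_force: 0.0
pos [ 0.5609 -0.2868  0.0355] yaw_y 103.0 tilt 0.12 t 23.4 w 0.0557 F [0.3 0.7 0.1]
shift total scaled [0.0036 0.0026 0.1083] min rows 1.0
turn z total scaled 0.0003 (-0.1 deg ccw) min rows 1.0 j6 -0.7
```

```bash
python3 -m inch '[[[0,0,0],[0.003,0.002,0.05],-0.3],[[0,0,0],[0,0,0.04],-0.3],[[0,0,0],[0,0,0.018],-0.3],[[0,0,0],[0,0,0],-0.3],[[0,0,0],[0,0,0],1],[[0,0,0],[0,0,0],1],[[0,0,0],[0,0,0],1],[[0,0,0],[0,0,0],1],[[0,0,0],[0,0,0],1]]'
```

```text
clock: 24.15
eef_pos: [0.5595, -0.2863, 0.0028]
tool_rot: [-0.113, 0.994, -0.001, 0.001]
ft_force: [0.0, -0.0, 3.7]
grip_width: 0.0122
grasp_force: 59.5
```

```bash
python3 -m inch '[[[0,0,0],[0,0,-0.05],1],[[0,0,0],[0,0,-0.1],1],[[0,0,0],[0,0,-0.1],1],[[0,0,-0.019],[0,0,-0.1],1],[[0,0,-0.019],[0,0,-0.05],1],[[0,0,-0.019],[0,0,0],1],[[0,0,-0.019],[0,0,0],1],[[0,0,-0.019],[0,0,0],1],[[0,0,-0.019],[0,0,0],1],[[0,0,-0.019],[0,0,0],1]]'
python3 -m inch '[[[0,0,-0.019],[0,0,0],1],[[0,0,-0.019],[0,0,0],1],[[0,0,-0.019],[0,0,0],1],[[0,0,-0.019],[0,0,0],1],[[0,0,-0.019],[0,0,0],1],[[0,0,0],[0,0,0],1]]'
python3 -c "
from h import *
plan(.5603,-.0035,.1,185)"
```

```text
clock: 24.98
eef_pos: [0.5587, -0.2858, 0.1218]
tool_rot: [-0.509, 0.861, 0.0, -0.0]
ft_force: [0.8, -0.0, -1.2]
grip_width: 0.0118
grasp_force: 59.1
clock: 25.48
eef_pos: [0.5587, -0.2858, 0.1216]
tool_rot: [0.738, -0.675, -0.0, 0.0]
ft_force: [-0.5, 0.1, 0.0]
grip_width: 0.012
grasp_force: 59.1
pos [ 0.5587 -0.2858  0.1216] yaw_y -174.9 tilt 0.03 t 25.5 w 0.0120 F [-0.5  0.1  0. ]
shift total scaled [-0.9368 -0.0895  0.0723] min rows 7.0
turn z total scaled 0.0003 (-0.1 deg ccw) min rows 1.0 j6 -2.13
```

```bash
python3 -m inch '[[[0,0,0],[-0.117,-0.011,0],1],[[0,0,0],[-0.117,-0.011,0],1],[[0,0,0],[-0.117,-0.011,0],1],[[0,0,0],[-0.117,-0.011,0],1],[[0,0,0],[-0.117,-0.011,0],1],[[0,0,0],[-0.117,-0.011,0],1],[[0,0,0],[-0.117,-0.011,0],1],[[0,0,0],[-0.117,-0.012,0],1],[[0,0,0],[0,0,0.03],1],[[0,0,0],[0,0,0.03],1]]'
python3 -m inch '[[[0,0,0],[0,0,0],1],[[0,0,0],[0,0,0],1]]'
python3 -c "
from h import *
plan(.5603,-.0035,.045,185)"
python3 snap.py w8
```

```text
clock: 26.32
eef_pos: [0.5615, -0.0018, 0.1041]
tool_rot: [0.738, -0.675, 0.001, -0.001]
ft_force: [-0.3, -0.9, -0.5]
grip_width: 0.0121
grasp_force: 59.1
clock: 26.48
eef_pos: [0.56, -0.0049, 0.1028]
tool_rot: [0.737, -0.676, -0.001, 0.001]
ft_force: [-0.4, -0.4, 0.4]
grip_width: 0.0117
grasp_force: 59.1
pos [ 0.56   -0.0049  0.1028] yaw_y -175.1 tilt 0.14 t 26.5 w 0.0117 F [-0.4 -0.4  0.4]
shift total scaled [-0.0046 -0.0019  0.1926] min rows 2.0
turn z total scaled -0.0004 (0.1 deg ccw) min rows 1.0 j6 -1.66
pos [ 0.5605 -0.0051  0.1033] yaw_y -175.1 tilt 0.07 t 26.5 w 0.0116 F [-0.  -0.6  0.4]
shift total scaled [0. 0. 0.] min rows 0.0
```

View pics/w8.png

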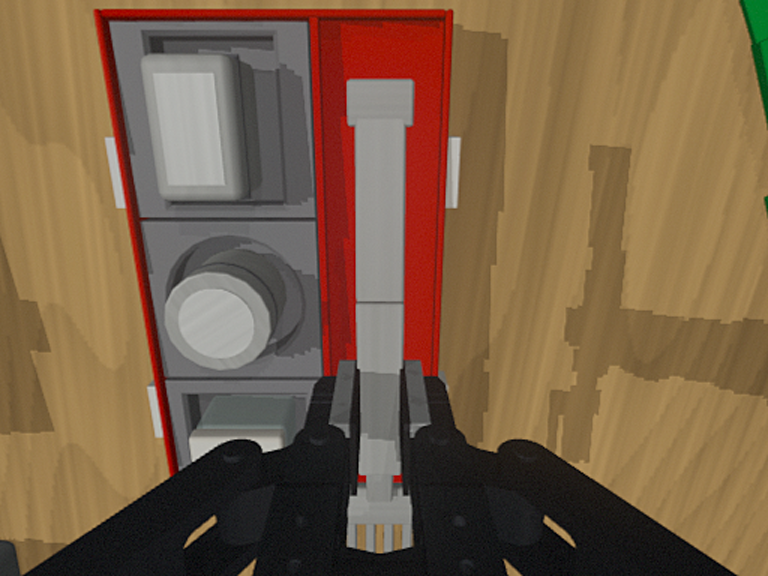

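All three pots are seated and the fork is lined up over the shelf, so I'll lower it.

```bash
python3 -m inch '[[[0,0,0],[-0.004,-0.002,0.06],1],[[0,0,0],[0,0,0.08],1],[[0,0,0],[0,0,0.06],1],[[0,0,0],[0,0,0.035],1],[[0,0,0],[0,0,0],1],[[0,0,0],[0,0,0],1],[[0,0,0],[0,0,0],1]]'
python3 -c "
from h import *
plan(.5603,-.0035,.0228,185)"
```

```text
clock: 27.12
eef_pos: [0.5625, -0.0031, 0.0345]
tool_rot: [0.737, -0.676, 0.001, -0.001]
ft_force: [0.9, -1.3, 0.1]
grip_width: 0.0119
grasp_force: 59.1
pos [ 0.5625 -0.0031  0.0345] yaw_y -175.0 tilt 0.12 t 27.1 w 0.0119 F [ 0.9 -1.3  0.1]
shift total scaled [0.0006 0.0075 0.039 ] min rows 1.0
turn z total scaled -0.0001 (0.0 deg ccw) min rows 1.0 j6 -1.66
```

```bash
python3 -m inch '[[[0,0,0],[0,0.006,0.012],1],[[0,0,0],[0,0,0.012],1],[[0,0,0],[0,0,0.009],1],[[0,0,0],[0,0,0.004],1],[[0,0,0],[0,0,0],1],[[0,0,0],[0,0,0],1]]'
```

```text
clock: 27.62
eef_pos: [0.5597, -0.0027, 0.0228]
tool_rot: [0.737, -0.675, 0.0, -0.0]
ft_force: [-2.4, -0.1, 4.0]
grip_width: 0.012
grasp_force: 59.6
```

```bash
python3 -m inch '[[[0,0,0],[0,0,0],0.45],[[0,0,0],[0,0,0],0.45],[[0,0,0],[0,0,0],0.45],[[0,0,0],[0,0,0],0.45],[[0,0,0],[0,0,-0.02],0.45],[[0,0,0],[0,0,-0.04],0.45],[[0,0,0],[0,0,-0.1],0.45],[[0,0,0],[0,0,-0.12],0.45],[[0,0,0],[0,0,-0.12],0.45],[[0,0,0],[0,0,-0.1],0.45]]'
python3 -m inch '[[[0,0,0],[0.1,0.1,-0.02],0.45],[[0,0,0],[0.1,0.1,-0.02],0.45],[[0,0,0],[0.1,0.1,-0.02],0.45],[[0,0,0],[0.1,0.1,0],0.45],[[0,0,0],[0.1,0.1,0],0.45],[[0,0,0],[0,0,0],0.45],[[0,0,0],[0,0,0],0.45]]'
python3 - <<'E'
from h import *
c=vision.camera("top"); a=crop(c,"",190,80,310,160,6.5); cv2.imwrite("pics/t3.png",a)
plan()
E
```

```text
clock: 28.45
eef_pos: [0.56, -0.0027, 0.1751]
tool_rot: [0.737, -0.675, 0.001, -0.001]
ft_force: [0.0, 0.5, 0.2]
grip_width: 0.0232
grasp_force: 0.0
clock: 29.03
eef_pos: [0.4254, -0.163, 0.1904]
tool_rot: [0.736, -0.677, 0.0, -0.0]
ft_force: [0.7, 0.6, 0.3]
grip_width: 0.0235
grasp_force: 0.0
pos [ 0.4265 -0.162   0.1903] yaw_y -175.1 tilt 0.08 t 29.1 w 0.0236 F [ 0.4 -0.2  0. ]
shift total scaled [0. 0. 0.] min rows 0.0
```

View pics/t3.png

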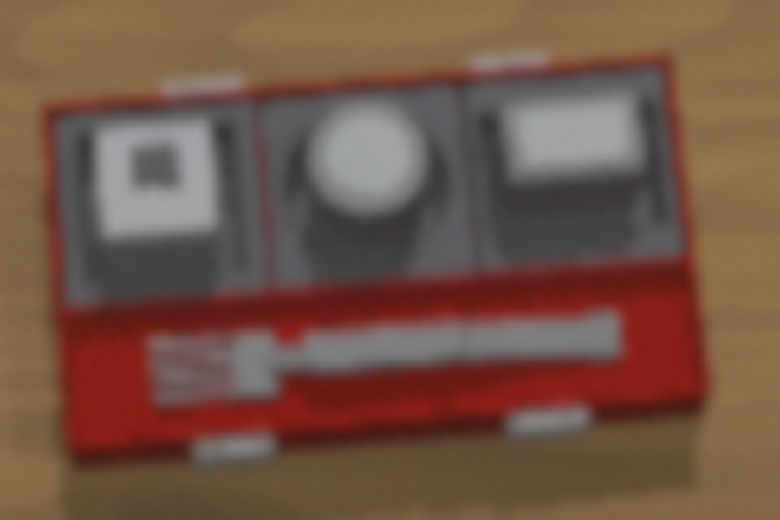

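The crop shows the pot (155,180), the round tin (367,155) and the oblong tin (575,135) in their own wells. The fork lies along the shelf from (150,370) to (620,335).

```bash
python3 -c "
from workcell import workorder
print(workorder.job_done())"
```

```text
the job is handed in; nothing more can be done
None
```

I packed the lunch box and handed the job in at about 29 s of the 96 s allowed. The last camera view shows the pot and both tins in their matching wells and the fork lying along the shelf; hand-in returned no verdict.

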